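# Set right a nest set of sample bottles

## Task

Make up the set of samples on the filling-room bench: stand each of the four capped bottles (large round, small round, square, oblong) upright and fully down in the nest whose opening has its shape and size. One of the smaller bottles has been put in the large round nest by mistake, so take it to its own nest and put the large bottle there instead. Do not tip any of the four bottles over on the way.

Things in the scene. Friction and masses are not known exactly. Their poses are not given: they have to be found in the camera images.
- large_center (a point): Large round sample bottle, off-white plastic, 60 mm diameter up to 70 mm, then a shoulder to 82 mm, 114 mm tall with its cap, about 220 g. Its white cap (round, 28 mm across, 24 mm tall, the top of the bottle) is on the bottle's axis; below it an 8 mm long, 22 mm thick neck. Origin at the bottle's centre half-way up (57 mm above its foot), z up along the bottle. Starts on the open bench.
- oblong_center (a point): Oblong (flat rectangular) sample bottle, off-white plastic, foot 62 mm along its x by 36 mm along its y, body 62 mm high, stepped shoulder to 70 mm, 102 mm tall with its cap, about 140 g. Its white cap (round, 28 mm across, 24 mm tall, the top of the bottle) is on the bottle's axis; below it an 8 mm long, 22 mm thick neck. Origin at the bottle's centre half-way up (51 mm above its foot), z up along the bottle. Starts on the open bench or inside the large round nest.
- square_center (a point): Square sample bottle, off-white plastic, foot 38 x 38 mm with sides along its x and y, body 50 mm high, stepped shoulder to 58 mm, 90 mm tall with its cap, about 100 g. Its white cap (round, 28 mm across, 24 mm tall, the top of the bottle) is on the bottle's axis; below it an 8 mm long, 22 mm thick neck. Origin at the bottle's centre half-way up (45 mm above its foot), z up along the bottle. Starts on the open bench or inside the large round nest.
- small_center (a point): Small round sample bottle, off-white plastic, 38 mm diameter up to 56 mm, shoulder to 66 mm, 98 mm tall with its cap, about 90 g. Its white cap (round, 28 mm across, 24 mm tall, the top of the bottle) is on the bottle's axis; below it an 8 mm long, 22 mm thick neck. Origin at the bottle's centre half-way up (49 mm above its foot), z up along the bottle. Starts on the open bench or inside the large round nest.
- nest_large: Large round nest: open frame of grey plastic fixed on the bench, 12 mm high, no floor (a bottle in it stands on the bench). Origin at the centre of the opening, at bench height. Opening 72 mm, outside 88 mm diameter. At the start one of the three other bottles stands in it by mistake.
- nest_oblong: Oblong nest: open frame of grey plastic fixed on the bench, 12 mm high, no floor (a bottle in it stands on the bench). Origin at the centre of the opening, at bench height. Opening 74 mm along its x by 48 mm along its y, outside 90 x 64 mm.
- nest_square: Square nest: open frame of grey plastic fixed on the bench, 12 mm high, no floor (a bottle in it stands on the bench). Origin at the centre of the opening, at bench height. Opening 50 x 50 mm with sides along its x and y, outside 66 x 66 mm.
- nest_small: Small round nest: open frame of grey plastic fixed on the bench, 12 mm high, no floor (a bottle in it stands on the bench). Origin at the centre of the opening, at bench height. Opening 50 mm, outside 66 mm diameter.
Not all that is in view belongs to the job. Leave any red look-alike of the part that bears large_center alone.

How it is judged (in metres and radians):
At the end, for the whole second after the job is handed in: Each of the four bottles stands upright (within 0.1 rad) and at rest (under 20 mm/s) in its own nest: its axis within 12 mm of the nest's centre and its foot on the bench (centre less than 5 mm above its standing height) (horizontal distance between large_center and nest_large below 0.012 m and height (world z) of large_center below 0.062 m and angle between each of large_center, oblong_center, square_center, small_center's own z axis and vertical below 0.1 rad and linear speed of each of large, oblong, square, small below 0.02 m/s and horizontal distance between oblong_center and nest_oblong below 0.012 m and height (world z) of oblong_center below 0.056 m and horizontal distance between square_center and nest_square below 0.012 m and height (world z) of square_center below 0.05 m and horizontal distance between small_center and nest_small below 0.012 m and height (world z) of small_center below 0.054 m); the robot touches nothing.
It fails at once if the large bottle is tipped over (leans more than 0.6 rad) (angle between large_center's own z axis and vertical above 0.6 rad).
It fails at once if the oblong bottle is tipped over (leans more than 0.6 rad) (angle between oblong_center's own z axis and vertical above 0.6 rad).
It fails at once if the square bottle is tipped over (leans more than 0.6 rad) (angle between square_center's own z axis and vertical above 0.6 rad).
It fails at once if the small bottle is tipped over (leans more than 0.6 rad) (angle between small_center's own z axis and vertical above 0.6 rad).
It also fails if it takes over 115 s, if anything falls off the work surface, if the arm or the gripper's body presses on something with over 40 N, if the wrist force passes 120 N, or if a joint passes its speed limit or range.

## Robot

A 6-joint arm with a two-finger parallel gripper is mounted at the origin on the work surface. World frame = base frame: x ahead of the robot, y to its left, z up, the work surface at z = 0. Lengths are in mm, angles in rad, forces in N, time in s.
With the tool pointing down it reaches from about 350 to 1000 mm from the base axis. Payload 7.1 kg.
Tool frame: the origin (TCP) lies midway between the tips of the shut fingers; the grasp point (between the pads) lies tcp_to_grasp behind it (tcp_to_grasp is the distance from the TCP to the grasp point, in mm); z points along the fingers, x is the direction in which the jaws open and shut, and the axes are right-handed (so a half turn about z gives the same grasp; the last joint's range is limited). The gripper opens to 85 mm and grips with 20 to 120 N. Pads are 22 mm wide; open, the fingers measure 114 mm over their backs; the gripper's body (76 mm by 85 mm) begins 54 mm behind the grasp point. The pads swing forward as they close: fully open they stand 13 mm farther back than shut.
Start: joints at [-1.207, 0.423, 1.63, -0, 1.089, -0.019], TCP at [233.465, -579.74, 192.619] pointing down, gripper open.
Joint ranges: [-3, 3], [-0.9, 2.11], [0.09, 2.58], [-1.31, 4.45], [0.11, 2.69], [-2.54, 2.54]. Speed limits (rad/s): [2.39, 2.39, 3.01, 3.14, 3.14, 3.14].

## Interface

Orientations are given as a unit quaternion [w, x, y, z].
In Python, from workcell import * gives the robot as it stands. The module is installed in compiled form; this text tells all that it offers.
- The arm moves only by the shell command python3 -m crank 'ROWS'. ROWS is JSON, a list of rows, each an object with "fingers": the closure, from 0 (fully open) to 1 (shut); "delta_pos": the shift along the tool's x, y, z in units of 40 mm (1.0 is 40 mm), a list of three; "rot": the turn, a rotation vector about the tool's x, y, z in units of 6 degrees (1.0 is 6 degrees), a list of three. In form: [{"fingers": fingers, "delta_pos": [x, y, z], "rot": [wx, wy, wz]}, ...]. A call has 1 to 10 rows; each row shifts and turns the commanded pose from where the row before left it, along the tool's axes as they then stand; what a row does not reach is not made up. A row lasts 1/10 s, in which the tool goes at most 50 mm and 8.59 degrees, less where a joint would pass 70% of its speed; a pose out of reach is approached as far as the arm can. A call is refused whole if a number of a shift passes 1 or a number of a turn 1, either way. A call with a gripper value outside its range is refused whole. The fingers move at their own pace and stop on an object; the grip force is fixed at half the most. Time passes only in rows, so rows that do not move let the fingers close. It gives the time, the measured TCP pose, the force and the opening at its end, in the units of the state.
- get_obs(): the state, without advancing time (a new reading comes with each control period).
- capture(name): name is "scene" or "top"; returns a dict with "img" (400x640x3 uint8, red, green, blue), "range_z" (400x640 float32, mm along the optical axis (not along the pixel's ray), 0 where there is no reading), "fx", "fy", "cx", "cy" (pixels), "origin" and "rotation" of the camera in the world. Camera axes: x right, y down, z forward; pixel columns grow to the right and rows downward; lengths in mm; the calibration is good to about 2 mm. A picture is of the moment at which its call begins.
- job_done(): hands the job in, once; it reports no verdict.
The state is a dict: "t": time; "joints": joint angles; "qvel": joint speeds; "effort": joint torques, N m; "tcp_pos": TCP position; "ee_rot": TCP orientation; "force": force on the tool from outside, world axes, zero at the start; "torque": the same for the moment, N m; "gripper_width": finger opening in mm.
Only numpy, scipy, OpenCV 4.12 (cv2) and the standard library are available. Lean on these libraries where they do the work, as an engineer would, in place of code of your own. Each camera call takes 0.05 s, during which the arm holds its last target.

## Working session

There is one attempt and no reset: what is moved stays moved. The work goes in short steps, Python scripts to look and compute and a shell command to move; the robot and the scene stay as the last step left them, time stands still between calls to the robot, and variables do not carry over. Pictures are saved under pics/ and viewed, and the job is handed in when it is done.

```bash
mkdir -p pics; python3 - <<'E'
from workcell import *
import cv2,numpy as np
o=get_obs();print({k:np.round(v,3).tolist() for k,v in o.items()})
for n in("scene","top"):
    c=capture(n);cv2.imwrite(f"pics/{n}0.png",c["img"][:,:,::-1]);np.savez(f"{n}0.npz",**c)
    print(n,c["fx"],c["fy"],c["cx"],c["cy"],np.round(c["origin"],1),np.round(c["rotation"],3).tolist())
E
```

```text
{'t': 0.0, 'joints': [-1.207, 0.424, 1.631, 0.0, 1.089, -0.019], 'qvel': [-0.001, -0.002, -0.0, 0.0, -0.0, 0.001], 'effort': [0.002, -55.738, -28.174, 0.0, 0.007, 0.0], 'tcp_pos': [233.25, -579.153, 191.82], 'ee_rot': [-0.0, 0.829, -0.56, -0.001], 'force': [0.22, -0.681, 0.525], 'torque': [0.035, -0.02, 0.009], 'gripper_width': 85.149}
scene 385.2016394325759 385.2016394325759 323.96601719210145 202.19471362580288 [1028.   107.3  563.5] [-0.259, 0.58, 0.702, -0.322]
top 485.2681304746601 485.2681304746601 314.122348812103 212.34499550319725 [ 388.2   19.1 1042.1] [-0.026, 0.712, -0.7, 0.048]
```

View pics/top0.png

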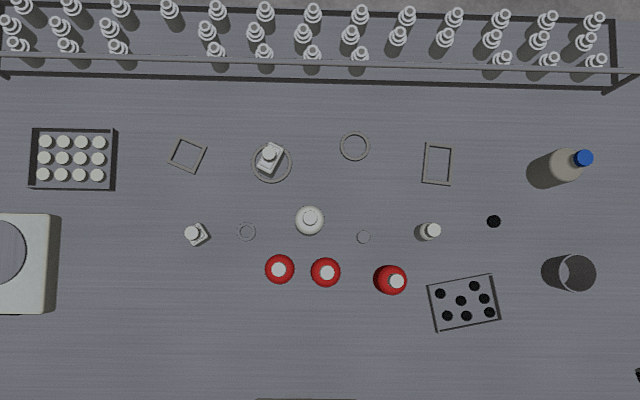

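View pics/scene0.png

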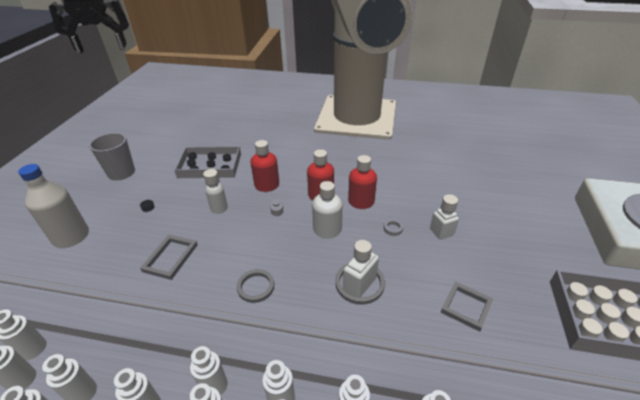

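The top view shows these items by pixel:
- **Bottles:** large white (309,220), square (195,233), small round (430,231). The oblong (270,157) stands in the large nest.
- **Nests:** square (188,155), small round (355,146), oblong (437,164).
- **Large look-alikes:** the three at (279,268), (325,271) and (390,280) are red, so only the white one at (309,220) fits. I'll confirm that in a crop while measuring.

```bash
cat > h.py <<'E'
import numpy as np,cv2
from scipy.spatial.transform import Rotation as R
def load(n): return dict(np.load(n))
def Rm(c):
    r=np.asarray(c["rotation"],float)
    return r if r.shape==(3,3) else R.from_quat(r[[1,2,3,0]]).as_matrix()
def cast(c,u,v,z):
    d=Rm(c)@np.array([(u-c["cx"])/c["fx"],(v-c["cy"])/c["fy"],1.]);o=np.asarray(c["origin"],float)
    return o+d*(z-o[2])/d[2]
def cloud(c):
    z=c["range_z"];v,u=np.mgrid[:z.shape[0],:z.shape[1]]
    P=np.stack([(u-c["cx"])/c["fx"]*z,(v-c["cy"])/c["fy"]*z,z],-1)
    P=P@Rm(c).T+np.asarray(c["origin"],float); P[z<=0]=np.nan; return P
E
python3 - <<'E'
from h import *
c=load("top0.npz");P=cloud(c);Z=P[...,2]
print("bench",np.nanmedian(Z[320:390,150:400]))
def seg(box,lo,hi,name,z):
    u0,v0,u1,v1=box
    m=((Z>lo)&(Z<hi)).astype(np.uint8);k=np.zeros_like(m);k[v0:v1,u0:u1]=m[v0:v1,u0:u1]
    n,l,s,ce=cv2.connectedComponentsWithStats(k)
    i=1+np.argmax(s[1:,4]);pts=np.argwhere(l==i)[:,::-1].astype(np.float32)
    q=P[...][l==i]
    hull=cv2.convexHull(pts)
    W=np.array([cast(c,a[0],a[1],z)[:2] for a in hull[:,0]],np.float32)
    cc,r=cv2.minEnclosingCircle(W);rect=cv2.minAreaRect(W)
    print(name,"n",s[i,4],"zmed %.1f"%np.nanmedian(q[:,2]),"circ",np.round(cc,1),round(r,1),"rect",np.round(rect[0],1),np.round(rect[1],1),round(rect[2],1),"px",np.round(ce[i],1),"cloudmean",np.round(q[:,:2].mean(0),1))
seg((295,200,325,240),106,122,"cap large",114)
seg((180,215,212,250),82,98,"cap square",90)
seg((415,215,445,245),90,106,"cap small",98)
seg((255,138,290,180),94,110,"cap obl",102)
seg((255,138,290,180),55,75,"shoulder obl",66)
seg((180,215,212,250),40,62,"body square",54)
g=c["img"]
seg((165,135,212,178),5,20,"nest sq",12)
seg((335,128,375,165),5,20,"nest small",12)
seg((415,138,458,190),5,20,"nest obl",12)
seg((245,138,297,187),5,20,"nest large",12)
cv2.imwrite("pics/crop0.png",cv2.resize(g[130:300,160:460,::-1],None,fx=2.6,fy=2.6,interpolation=cv2.INTER_CUBIC))
E
```

```text
bench 1.3358474222034147
cap large n 162 zmed 115.3 circ [475.1  -0.8] 13.8 rect [475.1  -0.9] [25.9 25.9] 46.0 px [309.9 217.6] cloudmean [474.9  -0.6]
cap square n 166 zmed 91.1 circ [444.  228.6] 14.2 rect [444.  228.3] [25.4 27.2] 1.0 px [191.8 232.7] cloudmean [443.6 228.4]
cap small n 165 zmed 98.8 circ [ 456.9 -243.9] 14.7 rect [ 457.2 -243.3] [25.6 27.9] 0.9 px [433.5 229.7] cloudmean [ 456.7 -244.1]
cap obl n 162 zmed 103.5 circ [602.1  81.9] 14.4 rect [601.8  82. ] [28.2 26.6] 45.8 px [268.8 153.1] cloudmean [601.8  81.9]
shoulder obl n 340 zmed 63.9 circ [600.4  80.6] 33.3 rect [601.2  81.3] [36.1 61.1] 64.0 px [270.4 159.3] cloudmean [597.6  80.8]
body square n 164 zmed 50.6 circ [443.1 226.2] 23.2 rect [443.5 227.3] [38.2 38.3] 32.6 px [200.  234.8] cloudmean [441.9 220.4]
nest sq n 487 zmed 12.9 circ [613.9 264.8] 48.0 rect [614.9 264.2] [68.8 71.9] 67.9 px [186.1 153.9] cloudmean [617.  264.6]
nest small n 336 zmed 12.9 circ [643.1 -96.8] 33.9 rect [642.4 -97.4] [66.5 63.2] 0.2 px [354.7 145.8] cloudmean [642.7 -97.6]
nest obl n 571 zmed 12.8 circ [ 607.7 -281. ] 55.5 rect [ 605.8 -280.6] [69.1 95.5] 84.0 px [438.7 163.4] cloudmean [ 607.7 -281.2]
nest large n 410 zmed 12.9 circ [602.1  83.3] 45.7 rect [601.5  81.7] [87.6 86.8] 34.7 px [270.5 165.9] cloudmean [594.5  83.5]
```

View pics/crop0.png

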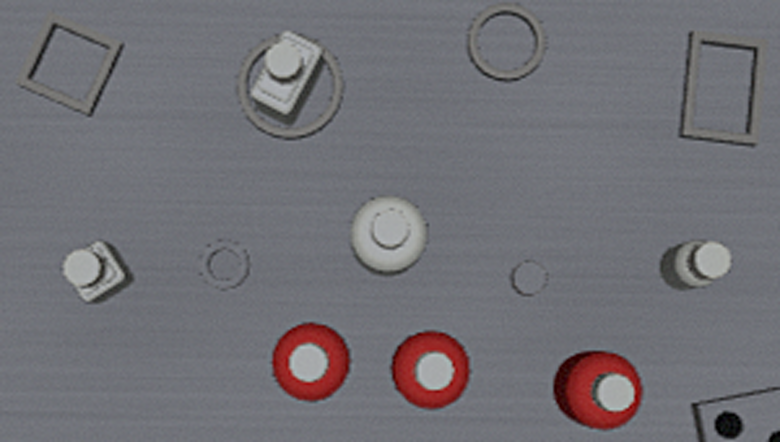

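The crop confirms it. The white bottle at (309,220) is the large one, the three red ones get left alone, and the oblong is in the large nest. Next I'll refine the nests and angles, and check them against the scene camera.

```bash
python3 - <<'E'
from h import *
import workcell
print("t2g",getattr(workcell,"tcp_to_grasp",None))
N={"sq":(614,264),"small":(642,-97),"obl":(606,-281),"large":(601,82)}
B={"large":(475,-1,114),"square":(444,228,90),"small":(457,-244,98),"obl":(602,82,102)}
for n in("top0","scene0"):
    c=load(n+".npz");P=cloud(c);X,Y,Z=[P[...,i] for i in range(3)]
    zb=np.nanmedian(Z[(abs(X-540)<15)&(abs(Y-0)<60)]);print(n,"bench",round(zb,1))
    for k,(x,y) in N.items():
        m=(np.hypot(X-x,Y-y)<58)&(Z-zb>9)&(Z-zb<15)
        q=np.c_[X[m],Y[m]].astype(np.float32)
        cc,r=cv2.minEnclosingCircle(q);re=cv2.minAreaRect(q)
        # algebraic circle fit
        A=np.c_[2*q,np.ones(len(q))];s=np.linalg.lstsq(A,(q**2).sum(1),rcond=None)[0]
        print(k,m.sum(),"circ",np.round(cc,1),round(r,1),"fit",np.round(s[:2],1),"rect",np.round(re[0],1),np.round(re[1],1),round(re[2],1))
    for k,(x,y,h) in B.items():
        m=(np.hypot(X-x,Y-y)<25)&(abs(Z-zb-h)<3)
        q=np.c_[X[m],Y[m]].astype(np.float32);cc,r=cv2.minEnclosingCircle(q)
        print("cap",k,m.sum(),np.round(cc,1),round(r,1),np.round(Z[m].mean()-zb,1))
    for k,lo,hi in(("square",20,53),("obl",25,65)):
        x,y,_=B[k];m=(np.hypot(X-x,Y-y)<42)&(Z-zb>lo)&(Z-zb<hi)
        re=cv2.minAreaRect(np.c_[X[m],Y[m]].astype(np.float32));print("body",k,np.round(re[0],1),np.round(re[1],1),round(re[2],1))
    if n=="top0":
        m=(X>640)&(X<900)&(abs(Y)<300)&(Z>40);print("rack minx",np.nanpercentile(X[m],[0,1,5]))
E
```

```text
t2g 18.700000000000003
top0 bench 1.3
sq 372 circ [617.3 264. ] 45.9 fit [617.  263.9] rect [617.2 264.1] [67.2 66.3] 67.5
small 280 circ [643.7 -97.6] 33.1 fit [643.1 -97.8] rect [643.1 -97.3] [63.4 64.5] 88.9
obl 441 circ [ 607.8 -282.5] 53.4 fit [ 607.9 -281. ] rect [ 608.1 -280.7] [65.3 91.1] 84.3
large 337 circ [601.7  82.6] 44.2 fit [602.2  81.9] rect [601.5  81.6] [86.4 86.7] 36.8
cap large 149 [475.1  -0.7] 13.6 113.9
cap square 139 [443.5 229. ] 13.6 90.0
cap small 139 [ 456.9 -245.3] 13.8 97.9
cap obl 139 [603.   81.8] 13.7 102.2
body square [443.7 229.1] [38.  38.2] 33.6
body obl [602.7  81.9] [36.7 62.7] 63.9
rack minx [771.83042647 773.75544139 774.76511143]
scene0 bench -0.2
sq 645 circ [617.3 263.5] 46.6 fit [618.4 263.5] rect [617.5 263.8] [66. 68.] 67.7
small 410 circ [644.5 -98. ] 33.7 fit [645.7 -97.9] rect [645.3 -98.3] [63.9 64.6] 6.3
obl 578 circ [ 610.5 -281.6] 54.3 fit [ 610.8 -280.7] rect [ 609.3 -281.7] [66.8 92.3] 83.9
large 491 circ [603.4  81.6] 44.1 fit [603.7  81.2] rect [609.5  81.5] [86.3 74.9] 88.2
cap large 119 [477.2  -0.9] 14.0 113.8
cap square 124 [444.5 229.1] 14.5 89.6
cap small 98 [ 458.6 -245.9] 14.7 97.8
cap obl 180 [603.4  80.8] 14.3 101.8
body square [446.2 228.8] [37.3 38.7] 32.2
body obl [605.6  81.7] [35.2 62. ] 63.9
```

Both views agree within about 2 mm:
- **Oblong:** at (603,81.5), long axis 154°. Its nest is at (609,-281), long axis 174°.
- **Square:** +34.5° turn needed.

I'll turn the tool to yaw 0 first, so tool x is world x, tool y is −world y and tool z is −world z.

```bash
python3 -m crank '[{"fingers":0.35,"delta_pos":[0,0,0],"rot":[0,0,-1]},{"fingers":0.35,"delta_pos":[0,0,0],"rot":[0,0,-1]},{"fingers":0.35,"delta_pos":[0,0,0],"rot":[0,0,-1]},{"fingers":0.35,"delta_pos":[0,0,0],"rot":[0,0,-1]},{"fingers":0.35,"delta_pos":[0,0,0],"rot":[0,0,-1]},{"fingers":0.35,"delta_pos":[0,0,0],"rot":[0,0,-1]},{"fingers":0.35,"delta_pos":[0,0,0],"rot":[0,0,-1]},{"fingers":0.35,"delta_pos":[0,0,0],"rot":[0,0,-1]},{"fingers":0.35,"delta_pos":[0,0,0],"rot":[0,0,-1]},{"fingers":0.35,"delta_pos":[0,0,0],"rot":[0,0,-1]}]'
python3 -m crank '[{"fingers":0.35,"delta_pos":[0,0,0],"rot":[0,0,-1]},{"fingers":0.35,"delta_pos":[0,0,0],"rot":[0,0,-0.35]},{"fingers":0.35,"delta_pos":[0,0,0],"rot":[0,0,0]}]'
```

```text
t: 1.1
tcp_pos: [233.3, -579.4, 192.1]
ee_rot: [-0.0, 0.998, -0.068, -0.0]
force: [0.0, 1.1, -0.3]
gripper_width: 55.0
t: 1.4
tcp_pos: [233.3, -579.4, 192.2]
ee_rot: [-0.0, 1.0, 0.0, -0.0]
force: [-0.5, 1.8, -0.1]
gripper_width: 55.2
```

```bash
for i in 1; do python3 -m crank '[{"fingers":0.35,"delta_pos":[0.46,-0.83,0],"rot":[0,0,0]},{"fingers":0.35,"delta_pos":[0.46,-0.83,0],"rot":[0,0,0]},{"fingers":0.35,"delta_pos":[0.46,-0.83,0],"rot":[0,0,0]},{"fingers":0.35,"delta_pos":[0.46,-0.83,0],"rot":[0,0,0]},{"fingers":0.35,"delta_pos":[0.46,-0.83,0],"rot":[0,0,0]},{"fingers":0.35,"delta_pos":[0.46,-0.83,0],"rot":[0,0,0]},{"fingers":0.35,"delta_pos":[0.46,-0.83,0],"rot":[0,0,0]},{"fingers":0.35,"delta_pos":[0.46,-0.83,0],"rot":[0,0,0]},{"fingers":0.35,"delta_pos":[0.46,-0.83,0],"rot":[0,0,0]},{"fingers":0.35,"delta_pos":[0.46,-0.83,0],"rot":[0,0,0]}]'; done
python3 -m crank '[{"fingers":0.35,"delta_pos":[0.46,-0.83,0],"rot":[0,0,0]},{"fingers":0.35,"delta_pos":[0.46,-0.83,0],"rot":[0,0,0]},{"fingers":0.35,"delta_pos":[0.46,-0.83,0],"rot":[0,0,0]},{"fingers":0.35,"delta_pos":[0.46,-0.83,0],"rot":[0,0,0]},{"fingers":0.35,"delta_pos":[0.46,-0.83,0],"rot":[0,0,0]},{"fingers":0.35,"delta_pos":[0.46,-0.83,0],"rot":[0,0,0]},{"fingers":0.35,"delta_pos":[0.46,-0.83,0],"rot":[0,0,0]},{"fingers":0.35,"delta_pos":[0.46,-0.83,0],"rot":[0,0,0]},{"fingers":0.35,"delta_pos":[0.46,-0.83,0],"rot":[0,0,0]},{"fingers":0.35,"delta_pos":[0,0,0],"rot":[0,0,0]}]'
```

```text
t: 2.4
tcp_pos: [417.7, -246.2, 192.6]
ee_rot: [-0.0, 1.0, -0.0, 0.0]
force: [0.3, -0.7, 0.0]
gripper_width: 55.6
t: 3.4
tcp_pos: [584.6, 54.8, 192.6]
ee_rot: [-0.0, 1.0, 0.001, 0.001]
force: [0.1, -0.4, 0.0]
gripper_width: 55.8
```

```bash
python3 -m crank '[{"fingers":0.35,"delta_pos":[0.46,-0.67,0],"rot":[0,0,0]},{"fingers":0.35,"delta_pos":[0,0,0.5],"rot":[0,0,0]},{"fingers":0.35,"delta_pos":[0,0,0.6],"rot":[0,0,0]},{"fingers":0.35,"delta_pos":[0,0,0.6],"rot":[0,0,0]},{"fingers":0.35,"delta_pos":[0,0,0.6],"rot":[0,0,0]},{"fingers":0.35,"delta_pos":[0,0,0.4],"rot":[0,0,0]},{"fingers":0.35,"delta_pos":[0,0,0.2],"rot":[0,0,0]},{"fingers":0.35,"delta_pos":[0,0,0],"rot":[0,0,0]}]'
python3 - <<'E'
from h import *; from workcell import *
a=capture("top")["img"];b=capture("scene")["img"]
cv2.imwrite("pics/g1.png",np.hstack([cv2.resize(a[110:210,200:350,::-1],(400,267)),cv2.resize(b[180:320,270:480,::-1],(400,267))]))
E
```

```text
t: 4.2
tcp_pos: [600.4, 77.7, 75.7]
ee_rot: [0.0, 1.0, -0.0, -0.001]
force: [0.8, 0.6, 0.5]
gripper_width: 55.8
```

View pics/g1.png

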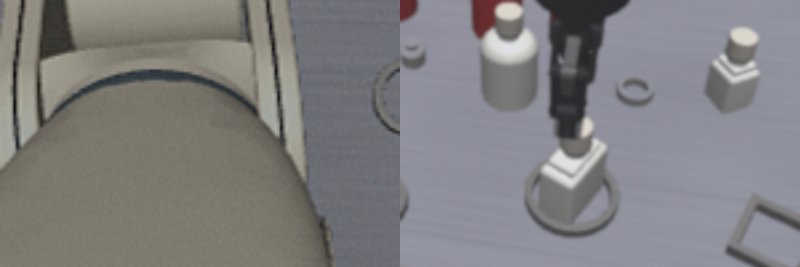

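The scene view shows the jaws straddling the oblong's cap. I'll correct the few mm of offset, then close.

```bash
python3 -m crank '[{"fingers":0.35,"delta_pos":[0.06,-0.09,0],"rot":[0,0,0]},{"fingers":0.35,"delta_pos":[0,0,0],"rot":[0,0,0]},{"fingers":1,"delta_pos":[0,0,0],"rot":[0,0,0]},{"fingers":1,"delta_pos":[0,0,0],"rot":[0,0,0]},{"fingers":1,"delta_pos":[0,0,0],"rot":[0,0,0]},{"fingers":1,"delta_pos":[0,0,0],"rot":[0,0,0]},{"fingers":1,"delta_pos":[0,0,0],"rot":[0,0,0]},{"fingers":1,"delta_pos":[0,0,0],"rot":[0,0,0]}]'
```

```text
t: 5.1
tcp_pos: [603.4, 81.6, 76.6]
ee_rot: [0.0, 1.0, 0.0, -0.0]
force: [0.2, 0.4, -0.4]
gripper_width: 0.2
```

The gripper shut to 0.2 mm, so the cap wasn't held. Looking.

```bash
python3 - <<'E'
from h import *; from workcell import *
o=get_obs();print(o["tcp_pos"],o["gripper_width"],o["force"])
c=capture("scene");b=c["img"]; np.savez("s1.npz",**c)
cv2.imwrite("pics/g2.png",cv2.resize(b[180:320,270:480,::-1],(780,520),interpolation=cv2.INTER_CUBIC))
E
```

```text
[603.43090424  81.63478257  76.57614885] 0.16786434865585617 [ 0.181909    0.37172719 -0.38123779]
```

View pics/g2.png

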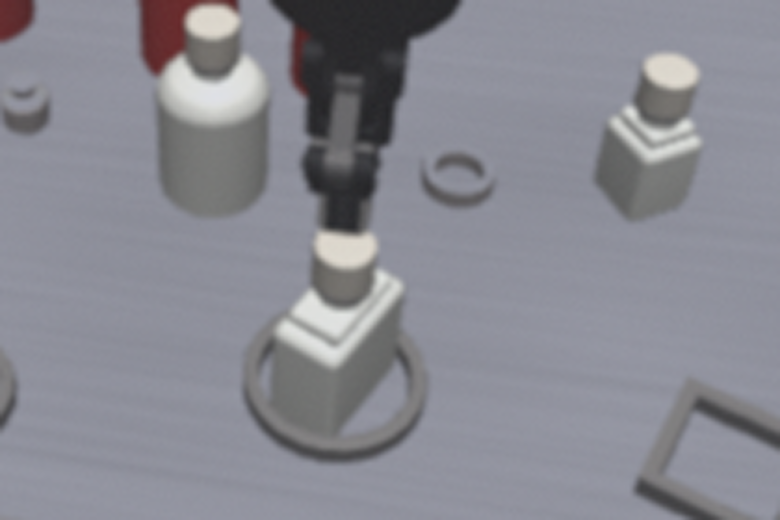

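```bash
python3 - <<'E'
from h import *
c=load("s1.npz");P=cloud(c)
def proj(p):
    q=Rm(c).T@(np.array(p,float)-c["origin"]);return c["fx"]*q[0]/q[2]+c["cx"],c["fy"]*q[1]/q[2]+c["cy"],q[2]
for p in[(603,81.6,76.6),(603,81.6,102),(603,81.6,120)]:print(p,np.round(proj(p),1))
for v in range(205,256,3):
    u=int(270+343*210/780);print(v,u,np.round(P[v,u],0),c["img"][v,u])
E
```

```text
(603, 81.6, 76.6) [361.2 255.7 637.7]
(603, 81.6, 102) [362.1 245.3 621. ]
(603, 81.6, 120) [362.7 237.6 609.2]
205 362 [642.  80. 222.] [92 92 94]
208 362 [646.  80. 220.] [105 105 106]
211 362 [649.  81. 218.] [105 104 106]
214 362 [653.  81. 216.] [105 104 107]
217 362 [656.  82. 214.] [104 104 106]
220 362 [659.  82. 211.] [112 110 113]
223 362 [662.  83. 208.] [117 116 117]
226 362 [665.  83. 206.] [77 76 79]
229 362 [664.  83. 199.] [51 52 55]
232 362 [635.  82. 165.] [44 44 47]
235 362 [617.  81. 140.] [49 49 52]
238 362 [618.  81. 134.] [47 47 49]
241 362 [617.  82. 127.] [58 58 59]
244 362 [600.  81. 102.] [214 209 199]
247 362 [608.  82. 104.] [219 214 204]
250 362 [613.  83. 102.] [221 215 205]
253 362 [618.  83. 100.] [124 121 117]
```

```bash
python3 - <<'E'
from h import *
c=load("s1.npz");P=cloud(c);X,Y,Z=[P[...,i] for i in range(3)]
m=(abs(Y-81.6)<40)&(X>560)&(X<680)&(Z>107)&(c["img"].max(-1)<140)
for lo in range(107,240,6):
    k=m&(Z>=lo)&(Z<lo+6)
    if k.any(): print(lo,k.sum(),"x",np.round(np.percentile(X[k],[0,50,100])),"y",np.round(np.percentile(Y[k],[0,50,100])))
E
```

```text
113 2 x [609. 609. 609.] y [70. 71. 72.]
119 17 x [602. 611. 617.] y [70. 82. 91.]
125 38 x [610. 616. 618.] y [70. 82. 90.]
131 38 x [607. 617. 620.] y [70. 81. 91.]
137 26 x [610. 618. 619.] y [71. 80. 91.]
143 12 x [616. 618. 618.] y [73. 80. 87.]
155 1 x [615. 615. 615.] y [92. 92. 92.]
161 18 x [608. 634. 636.] y [72. 84. 93.]
167 9 x [618. 640. 642.] y [69. 91. 93.]
173 17 x [618. 620. 647.] y [65. 87. 95.]
179 59 x [598. 620. 652.] y [64. 85. 97.]
185 50 x [601. 620. 657.] y [64. 89. 97.]
191 36 x [606. 622. 662.] y [64. 86. 97.]
197 84 x [612. 648. 667.] y [64. 81. 97.]
203 155 x [621. 662. 667.] y [61. 82. 99.]
209 125 x [596. 653. 665.] y [61. 82. 99.]
215 120 x [620. 644. 653.] y [ 61.  81. 100.]
221 119 x [614. 641. 648.] y [ 61.  82. 100.]
227 63 x [634. 642. 646.] y [70. 80. 91.]
233 66 x [632. 641. 644.] y [70. 81. 91.]
239 74 x [626. 641. 643.] y [ 54.  80. 109.]
```

The scene depth puts the shut tips at about z 119, while the reported TCP z is 76.6. So the true tip sits roughly 42 mm above the reported value, though xy agrees, and the jaws closed in air above the cap. I'll reopen and go down in steps, checking each by camera.

```bash
python3 -m crank '[{"fingers":0.35,"delta_pos":[0,0,0],"rot":[0,0,0]},{"fingers":0.35,"delta_pos":[0,0,0],"rot":[0,0,0]},{"fingers":0.35,"delta_pos":[0,0,0],"rot":[0,0,0]},{"fingers":0.35,"delta_pos":[0,0,0],"rot":[0,0,0]},{"fingers":0.35,"delta_pos":[0,0,0.25],"rot":[0,0,0]},{"fingers":0.35,"delta_pos":[0,0,0.25],"rot":[0,0,0]},{"fingers":0.35,"delta_pos":[0,0,0.25],"rot":[0,0,0]},{"fingers":0.35,"delta_pos":[0,0,0],"rot":[0,0,0]}]'
python3 - <<'E'
from h import *; from workcell import *
c=capture("scene");b=c["img"]; np.savez("s2.npz",**c)
cv2.imwrite("pics/g3.png",cv2.resize(b[180:320,270:480,::-1],(780,520),interpolation=cv2.INTER_CUBIC))
P=cloud(c);X,Y,Z=[P[...,i] for i in range(3)]
m=(abs(Y-81.6)<40)&(X>618)&(X<680)&(Z>20)&(b.max(-1)<100)
for lo in range(20,150,6):
    k=m&(Z>=lo)&(Z<lo+6)
    if k.any(): print(lo,k.sum(),"x",np.round(np.percentile(X[k],[0,50,100])),"y",np.round(np.percentile(Y[k],[0,50,100])))
E
```

```text
t: 5.95
tcp_pos: [601.9, 81.5, 44.4]
ee_rot: [0.0, 1.0, 0.0, -0.002]
force: [0.4, 0.5, -0.8]
gripper_width: 56.0
44 1 x [624. 624. 624.] y [55. 55. 55.]
50 2 x [623. 624. 624.] y [55. 55. 55.]
92 7 x [637. 637. 643.] y [83. 88. 89.]
98 24 x [637. 643. 645.] y [74. 82. 89.]
104 28 x [637. 644. 645.] y [74. 81. 90.]
110 18 x [641. 644. 645.] y [74. 79. 87.]
128 4 x [640. 642. 660.] y [90. 93. 93.]
134 35 x [639. 662. 663.] y [69. 82. 93.]
140 71 x [655. 660. 664.] y [69. 80. 93.]
146 20 x [636. 664. 665.] y [69. 91. 94.]
```

View pics/g3.png

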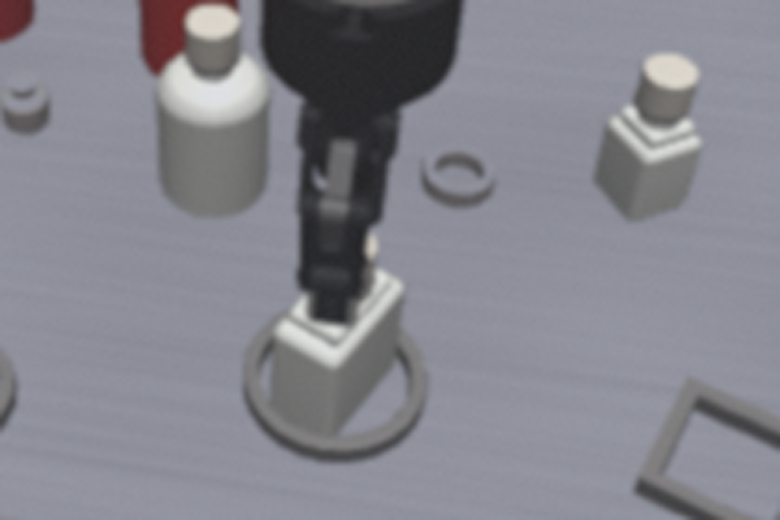

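The jaws now straddle the cap, with tips at about z 92, partly open. I'll go down 11 mm more and close.

```bash
python3 -m crank '[{"fingers":0.35,"delta_pos":[0,0,0.15],"rot":[0,0,0]},{"fingers":0.35,"delta_pos":[0.02,0,0.13],"rot":[0,0,0]},{"fingers":0.35,"delta_pos":[0,0,0],"rot":[0,0,0]},{"fingers":1,"delta_pos":[0,0,0],"rot":[0,0,0]},{"fingers":1,"delta_pos":[0,0,0],"rot":[0,0,0]},{"fingers":1,"delta_pos":[0,0,0],"rot":[0,0,0]},{"fingers":1,"delta_pos":[0,0,0],"rot":[0,0,0]},{"fingers":1,"delta_pos":[0,0,0],"rot":[0,0,0]}]'
```

```text
t: 6.8
tcp_pos: [604.3, 81.7, 35.8]
ee_rot: [-0.0, 1.0, 0.0, 0.0]
force: [-1.6, -0.1, 4.0]
gripper_width: 26.4
```

Gripped, at 26.4 mm. Lifting 60 mm and checking.

```bash
python3 -m crank '[{"fingers":1,"delta_pos":[0,0,-0.2],"rot":[0,0,0]},{"fingers":1,"delta_pos":[0,0,-0.4],"rot":[0,0,0]},{"fingers":1,"delta_pos":[0,0,-0.5],"rot":[0,0,0]},{"fingers":1,"delta_pos":[0,0,-0.4],"rot":[0,0,0]},{"fingers":1,"delta_pos":[0,0,0],"rot":[0,0,0]}]'
python3 - <<'E'
from h import *; from workcell import *
c=capture("scene");b=c["img"]; np.savez("s2.npz",**c)
cv2.imwrite("pics/g4.png",cv2.resize(b[140:320,250:500,::-1],(780,560),interpolation=cv2.INTER_CUBIC))
E
```

```text
t: 7.3
tcp_pos: [606.5, 81.9, 98.8]
ee_rot: [-0.0, 1.0, 0.0, 0.003]
force: [-0.4, 0.7, -1.5]
gripper_width: 26.3
```

View pics/g4.png

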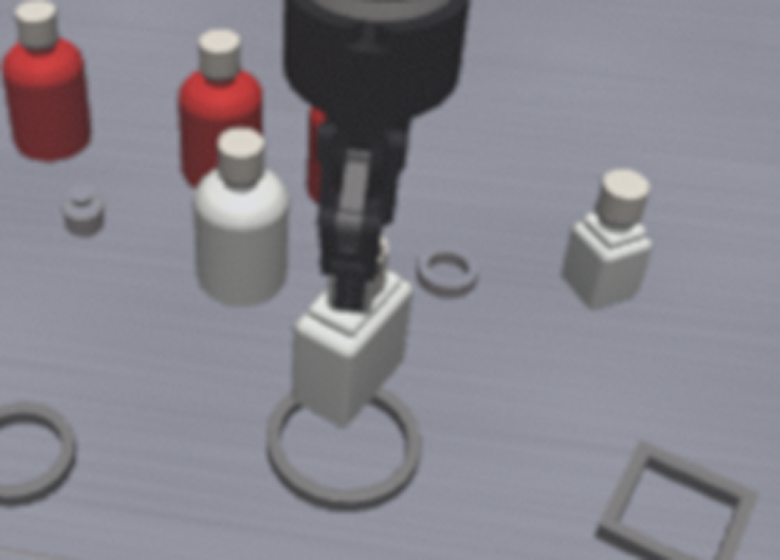

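The oblong is lifted, upright and clear. Carrying it to the oblong nest.

```bash
python3 -m crank '[{"fingers":1,"delta_pos":[0,0.5,0],"rot":[0,0,0]},{"fingers":1,"delta_pos":[0.02,0.8,0],"rot":[0,0,0]},{"fingers":1,"delta_pos":[0.02,1,0],"rot":[0,0,0]},{"fingers":1,"delta_pos":[0.02,1,0],"rot":[0,0,0]},{"fingers":1,"delta_pos":[0,1,0],"rot":[0,0,0]},{"fingers":1,"delta_pos":[0,1,0],"rot":[0,0,0]},{"fingers":1,"delta_pos":[0,1,0],"rot":[0,0,0]},{"fingers":1,"delta_pos":[0,1,0],"rot":[0,0,0]},{"fingers":1,"delta_pos":[0,1,0],"rot":[0,0,0]},{"fingers":1,"delta_pos":[0,0.6,0],"rot":[0,0,0]}]'
python3 -m crank '[{"fingers":1,"delta_pos":[0,0,0],"rot":[0,0,-0.9]},{"fingers":1,"delta_pos":[0,0,0],"rot":[0,0,-0.9]},{"fingers":1,"delta_pos":[0,0,0],"rot":[0,0,-0.8]},{"fingers":1,"delta_pos":[0,0,0],"rot":[0,0,-0.8]},{"fingers":1,"delta_pos":[0,0,0],"rot":[0,0,0]},{"fingers":1,"delta_pos":[0,0,0],"rot":[0,0,0]}]'
cat > look.py <<'E'
import sys
from h import *; from workcell import *
def go(name,x,y,box,zlo,zhi):
    c=capture("scene");b=c["img"];np.savez("cur.npz",**c)
    u0,v0,u1,v1=box
    cv2.imwrite(f"pics/{name}.png",cv2.resize(b[v0:v1,u0:u1,::-1],None,fx=3,fy=3,interpolation=cv2.INTER_CUBIC))
    P=cloud(c);X,Y,Z=[P[...,i] for i in range(3)]
    m=(np.hypot(X-x,Y-y)<45)&(Z>zlo)&(Z<zhi)&(b.min(-1)>110)
    q=np.c_[X[m],Y[m]].astype(np.float32);re=cv2.minAreaRect(q)
    print("pts",m.sum(),"rect",np.round(re[0],1),np.round(re[1],1),round(re[2],1),"z",np.round(np.percentile(Z[m],[1,50,99]),1))
    return X,Y,Z,b
E
python3 - <<'E'
from look import *
go("g5",609,-281,(90,120,290,300),20,140)
E
```

```text
t: 8.35
tcp_pos: [606.1, -277.1, 94.4]
ee_rot: [0.0, 1.0, -0.001, -0.0]
force: [0.1, 0.3, -1.5]
gripper_width: 26.1
t: 8.95
tcp_pos: [606.4, -274.1, 94.7]
ee_rot: [-0.0, 0.984, 0.176, -0.0]
force: [-0.6, -0.9, -1.4]
gripper_width: 26.4
pts 780 rect [ 608.8 -273.1] [35.1 60.6] 83.3 z [ 64.9 118.2 135.8]
```

View pics/g5.png

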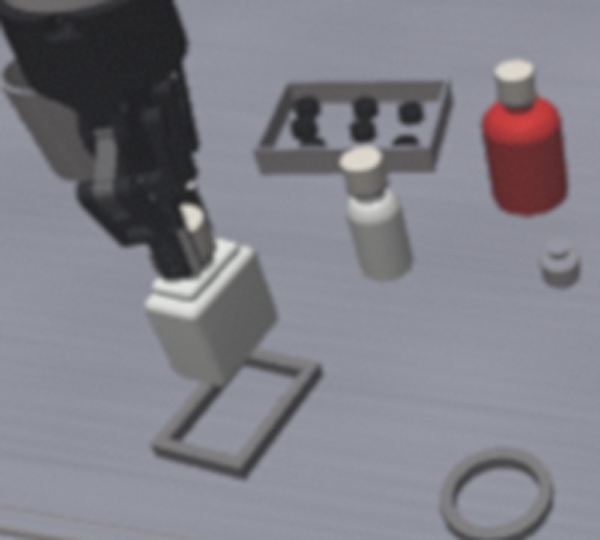

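The bottle is at (608.8,-273.1) with angle 83°, and the nest is at (610,-281) with 84°. Shifting about 8 mm, then re-measuring before lowering.

```bash
python3 -m crank '[{"fingers":1,"delta_pos":[-0.05,0.2,0],"rot":[0,0,0]},{"fingers":1,"delta_pos":[0,0,0.5],"rot":[0,0,0]},{"fingers":1,"delta_pos":[0,0,0.4],"rot":[0,0,0]},{"fingers":1,"delta_pos":[0,0,0],"rot":[0,0,0]},{"fingers":1,"delta_pos":[0,0,0],"rot":[0,0,0]}]'
python3 - <<'E'
from look import *
go("g6",609,-281,(90,120,290,300),20,140)
E
```

```text
t: 9.5
tcp_pos: [607.4, -282.4, 58.8]
ee_rot: [-0.0, 0.984, 0.177, -0.001]
force: [0.3, -0.9, -0.8]
gripper_width: 26.2
pts 789 rect [ 609.6 -281.8] [35.6 60.6] 84.3 z [ 27.2  83.4 125.9]
```

View pics/g6.png

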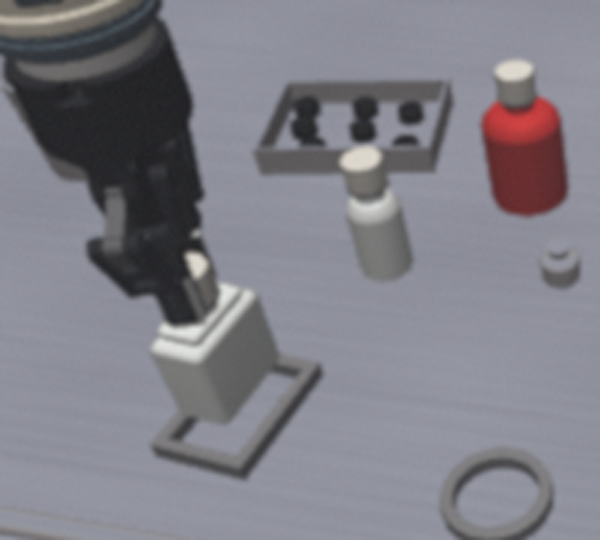

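```bash
python3 -m crank '[{"fingers":1,"delta_pos":[0,0,0.25],"rot":[0,0,0]},{"fingers":1,"delta_pos":[0,0,0.25],"rot":[0,0,0]},{"fingers":1,"delta_pos":[0,0,0.04],"rot":[0,0,0]},{"fingers":1,"delta_pos":[0,0,0],"rot":[0,0,0]},{"fingers":1,"delta_pos":[0,0,0],"rot":[0,0,0]}]'
python3 - <<'E'
from look import *
go("g7",609,-281,(90,120,290,300),-10,140)
E
```

```text
t: 10.05
tcp_pos: [607.9, -282.6, 37.9]
ee_rot: [0.0, 0.984, 0.177, 0.0]
force: [-0.2, 0.6, -2.0]
gripper_width: 25.8
pts 1180 rect [ 615.8 -274.7] [71.3 89.7] 43.0 z [ -1.7  39.9 104.9]
```

View pics/g7.png

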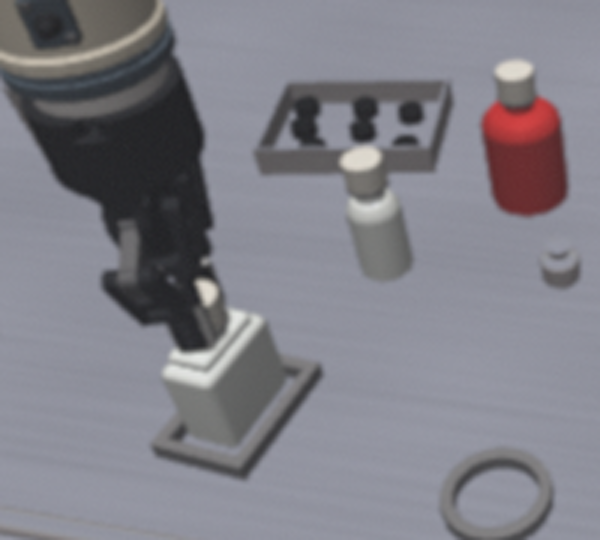

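```bash
python3 -m crank '[{"fingers":1,"delta_pos":[0,0,0.06],"rot":[0,0,0]},{"fingers":1,"delta_pos":[0,0,0],"rot":[0,0,0]},{"fingers":0.35,"delta_pos":[0,0,0],"rot":[0,0,0]},{"fingers":0.35,"delta_pos":[0,0,0],"rot":[0,0,0]},{"fingers":0.35,"delta_pos":[0,0,0],"rot":[0,0,0]},{"fingers":0.35,"delta_pos":[0,0,0],"rot":[0,0,0]},{"fingers":0.35,"delta_pos":[0,0,-0.3],"rot":[0,0,0]},{"fingers":0.35,"delta_pos":[0,0,-0.9],"rot":[0,0,0]},{"fingers":0.35,"delta_pos":[0,0,-0.9],"rot":[0,0,0]},{"fingers":0.35,"delta_pos":[0,0,-0.6],"rot":[0,0,0]}]'
python3 -m crank '[{"fingers":0.35,"delta_pos":[0,0,0],"rot":[0,0,0.9]},{"fingers":0.35,"delta_pos":[0,0,0],"rot":[0,0,0.9]},{"fingers":0.35,"delta_pos":[0,0,0],"rot":[0,0,0.8]},{"fingers":0.35,"delta_pos":[0,0,0],"rot":[0,0,0.8]},{"fingers":0.35,"delta_pos":[0,0,0],"rot":[0,0,0]},{"fingers":0.35,"delta_pos":[0,0,0],"rot":[0,0,0]}]'
python3 - <<'E'
from look import *
go("g8",609,-281,(90,120,290,300),15,140)
E
```

```text
t: 11.1
tcp_pos: [608.9, -283.0, 147.0]
ee_rot: [0.001, 0.984, 0.177, 0.001]
force: [-0.8, -0.4, 0.4]
gripper_width: 55.4
t: 11.7
tcp_pos: [608.0, -282.6, 144.1]
ee_rot: [0.0, 1.0, 0.001, 0.0]
force: [-0.0, -0.1, -0.7]
gripper_width: 55.6
pts 858 rect [ 608.6 -280.8] [34.5 63.1] 80.9 z [ 16.9  62.1 102.9]
```

View pics/g8.png

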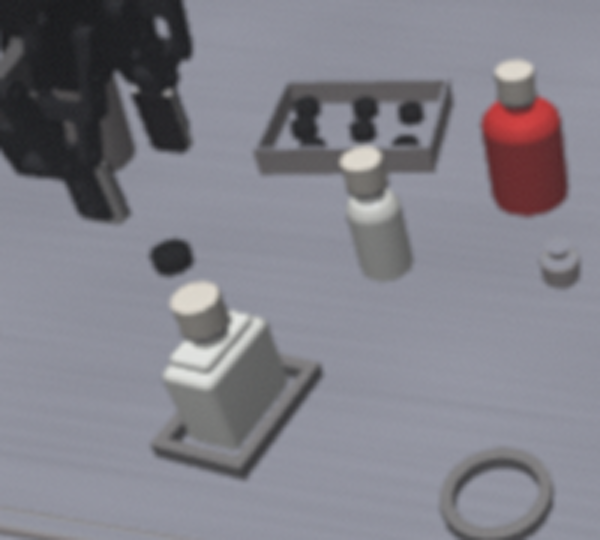

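The oblong is standing in its nest. The small round bottle is next.

```bash
python3 -m crank '[{"fingers":0.35,"delta_pos":[-0.94,-0.23,0],"rot":[0,0,0]},{"fingers":0.35,"delta_pos":[-0.94,-0.23,0],"rot":[0,0,0]},{"fingers":0.35,"delta_pos":[-0.94,-0.23,0],"rot":[0,0,0]},{"fingers":0.35,"delta_pos":[-0.94,-0.23,0],"rot":[0,0,0]},{"fingers":0.35,"delta_pos":[0,0,0],"rot":[0,0,0]},{"fingers":0.35,"delta_pos":[0,0,0],"rot":[0,0,0]}]'
```

```text
t: 12.35
tcp_pos: [457.5, -246.0, 144.1]
ee_rot: [0.0, 1.0, 0.001, 0.001]
force: [0.1, -0.1, 0.2]
gripper_width: 55.2
```

```bash
python3 -m crank '[{"fingers":0.35,"delta_pos":[0,0,0.5],"rot":[0,0,0]},{"fingers":0.35,"delta_pos":[0,0,0.7],"rot":[0,0,0]},{"fingers":0.35,"delta_pos":[0,0,0.7],"rot":[0,0,0]},{"fingers":0.35,"delta_pos":[0,0,0.6],"rot":[0,0,0]},{"fingers":0.35,"delta_pos":[0,0,0.3],"rot":[0,0,0]},{"fingers":0.35,"delta_pos":[0,0,0],"rot":[0,0,0]},{"fingers":0.35,"delta_pos":[0,0,0],"rot":[0,0,0]}]'
python3 -m crank '[{"fingers":1,"delta_pos":[0,0,0],"rot":[0,0,0]},{"fingers":1,"delta_pos":[0,0,0],"rot":[0,0,0]},{"fingers":1,"delta_pos":[0,0,0],"rot":[0,0,0]},{"fingers":1,"delta_pos":[0,0,0],"rot":[0,0,0]},{"fingers":1,"delta_pos":[0,0,0],"rot":[0,0,0]},{"fingers":1,"delta_pos":[0,0,-0.2],"rot":[0,0,0]},{"fingers":1,"delta_pos":[0,0,-0.4],"rot":[0,0,0]},{"fingers":1,"delta_pos":[0,0,-0.5],"rot":[0,0,0]},{"fingers":1,"delta_pos":[0,0,-0.4],"rot":[0,0,0]},{"fingers":1,"delta_pos":[0,0,0],"rot":[0,0,0]}]'
python3 - <<'E'
from look import *
go("g9",457,-245,(90,70,290,300),15,180)
E
```

```text
t: 13.05
tcp_pos: [458.4, -246.2, 31.9]
ee_rot: [0.0, 1.0, 0.0, 0.0]
force: [-0.6, -0.2, 0.2]
gripper_width: 55.9
t: 14.05
tcp_pos: [459.0, -246.7, 94.0]
ee_rot: [0.001, 1.0, 0.0, 0.002]
force: [0.3, 0.5, -1.4]
gripper_width: 26.3
pts 457 rect [ 462.1 -241.8] [28.3 40.6] 62.7 z [ 63.5 112.2 160.3]
```

View pics/g9.png

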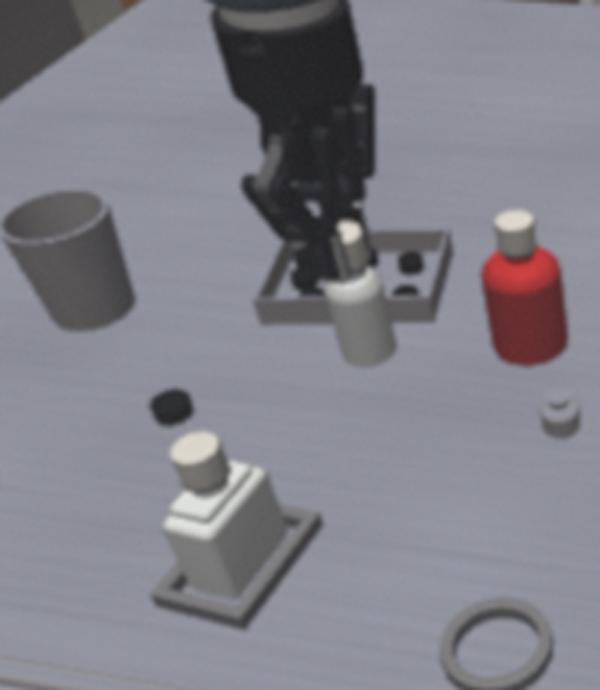

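The small bottle is held upright. Carrying it to the small nest.

```bash
python3 -m crank '[{"fingers":1,"delta_pos":[0.4,-0.32,0],"rot":[0,0,0]},{"fingers":1,"delta_pos":[0.77,-0.62,0],"rot":[0,0,0]},{"fingers":1,"delta_pos":[0.77,-0.62,0],"rot":[0,0,0]},{"fingers":1,"delta_pos":[0.77,-0.62,0],"rot":[0,0,0]},{"fingers":1,"delta_pos":[0.77,-0.62,0],"rot":[0,0,0]},{"fingers":1,"delta_pos":[0.77,-0.62,0],"rot":[0,0,0]},{"fingers":1,"delta_pos":[0.37,-0.3,0],"rot":[0,0,0]},{"fingers":1,"delta_pos":[0,0,0],"rot":[0,0,0]},{"fingers":1,"delta_pos":[0,0,0],"rot":[0,0,0]}]'
python3 - <<'E'
from look import *
go("g10",644,-98,(170,150,370,310),20,90)
E
```

```text
t: 15.0
tcp_pos: [641.0, -96.6, 90.1]
ee_rot: [-0.0, 1.0, 0.001, -0.001]
force: [-0.9, -1.0, -1.7]
gripper_width: 26.1
pts 201 rect [651.4 -91.8] [18.7 37.8] 22.1 z [59.2 75.  89.4]
```

View pics/g10.png

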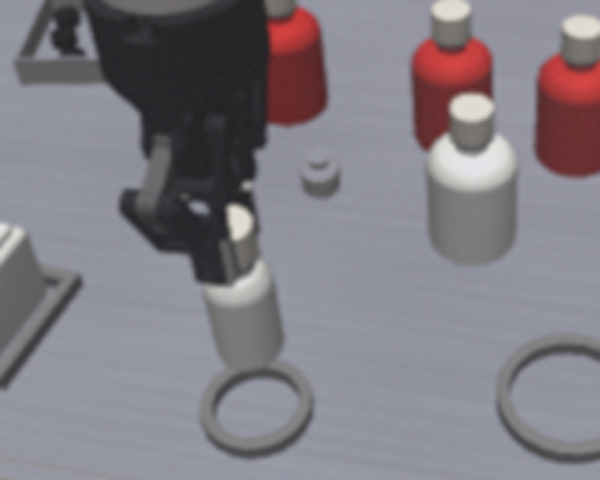

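```bash
cat >> look.py <<'E'
from scipy.optimize import least_squares
def cyl(X,Y,Z,b,x,y,r,zlo,zhi):
    m=(np.hypot(X-x,Y-y)<r+12)&(Z>zlo)&(Z<zhi)&(b.min(-1)>95)
    s=least_squares(lambda p:np.hypot(X[m]-p[0],Y[m]-p[1])-r,[x,y],loss="soft_l1")
    print("cyl",m.sum(),np.round(s.x,1),"rms",round(float(np.sqrt(np.mean(s.fun**2))),2)); return s.x
E
python3 - <<'E'
from look import *
c=load("cur.npz");P=cloud(c);X,Y,Z=[P[...,i] for i in range(3)]
cyl(X,Y,Z,c["img"],641,-96.6,19,65,105)
c=load("scene0.npz");P=cloud(c);X,Y,Z=[P[...,i] for i in range(3)]
cyl(X,Y,Z,c["img"],457,-245,19,15,50)
cyl(X,Y,Z,c["img"],476,-1,30,15,65)
E
```

```text
cyl 372 [640.6 -96.3] rms 0.6
cyl 212 [ 457.9 -246.4] rms 0.97
cyl 544 [475.6  -1.6] rms 0.79
```

```bash
python3 -m crank '[{"fingers":1,"delta_pos":[0.09,0.04,0],"rot":[0,0,0]},{"fingers":1,"delta_pos":[0,0,0.4],"rot":[0,0,0]},{"fingers":1,"delta_pos":[0,0,0.4],"rot":[0,0,0]},{"fingers":1,"delta_pos":[0,0,0.2],"rot":[0,0,0]},{"fingers":1,"delta_pos":[0,0,0],"rot":[0,0,0]},{"fingers":1,"delta_pos":[0,0,0],"rot":[0,0,0]}]'
python3 - <<'E'
from look import *
X,Y,Z,b=go("g11",644,-98,(170,150,370,310),20,90)
cyl(X,Y,Z,b,643,-97,19,27,65)
E
```

```text
t: 15.65
tcp_pos: [645.4, -98.5, 50.8]
ee_rot: [-0.0, 1.0, 0.0, -0.0]
force: [0.4, -1.0, -1.5]
gripper_width: 26.5
pts 507 rect [652.2 -92.3] [23. 37.] 42.7 z [21.1 62.6 85.4]
cyl 316 [645.1 -98.3] rms 0.6
```

View pics/g11.png

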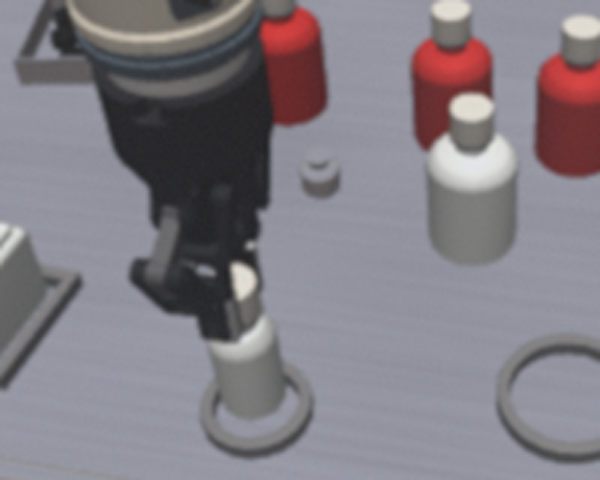

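Centred: the bottle is at (645.1,-98.3) and the nest, in the same view, is at (645,-98). Lowering 19 mm and releasing.

```bash
python3 -m crank '[{"fingers":1,"delta_pos":[0,0,0.2],"rot":[0,0,0]},{"fingers":1,"delta_pos":[0,0,0.2],"rot":[0,0,0]},{"fingers":1,"delta_pos":[0,0,0.05],"rot":[0,0,0]},{"fingers":1,"delta_pos":[0,0,0],"rot":[0,0,0]},{"fingers":1,"delta_pos":[0,0,0],"rot":[0,0,0]}]'
python3 -m crank '[{"fingers":0.35,"delta_pos":[0,0,0],"rot":[0,0,0]},{"fingers":0.35,"delta_pos":[0,0,0],"rot":[0,0,0]},{"fingers":0.35,"delta_pos":[0,0,0],"rot":[0,0,0]},{"fingers":0.35,"delta_pos":[0,0,0],"rot":[0,0,0]},{"fingers":0.35,"delta_pos":[0,0,-0.3],"rot":[0,0,0]},{"fingers":0.35,"delta_pos":[0,0,-0.9],"rot":[0,0,0]},{"fingers":0.35,"delta_pos":[0,0,-0.9],"rot":[0,0,0]},{"fingers":0.35,"delta_pos":[0,0,-0.7],"rot":[0,0,0]},{"fingers":0.35,"delta_pos":[0,0,0],"rot":[0,0,0]},{"fingers":0.35,"delta_pos":[0,0,0],"rot":[0,0,0]}]'
python3 - <<'E'
from look import *
X,Y,Z,b=go("g12",644,-98,(170,150,370,310),20,90)
cyl(X,Y,Z,b,643,-97,19,18,50)
m=(np.hypot(X-644,Y+98)<25)&(Z>93);print("cap",np.round([X[m].mean(),Y[m].mean(),Z[m].max()],1))
E
```

```text
t: 16.2
tcp_pos: [645.7, -98.5, 33.3]
ee_rot: [-0.0, 1.0, 0.0, -0.0]
force: [0.8, -0.3, -2.0]
gripper_width: 26.4
t: 17.2
tcp_pos: [646.2, -98.6, 146.9]
ee_rot: [0.0, 1.0, 0.0, 0.001]
force: [-0.2, 0.6, 0.3]
gripper_width: 55.5
pts 505 rect [651.  -94.7] [26.7 37.1] 32.4 z [21.3 56.1 89.1]
cyl 257 [644.7 -98.1] rms 0.58
cap [645.1 -92.1 450.3]
```

View pics/g12.png

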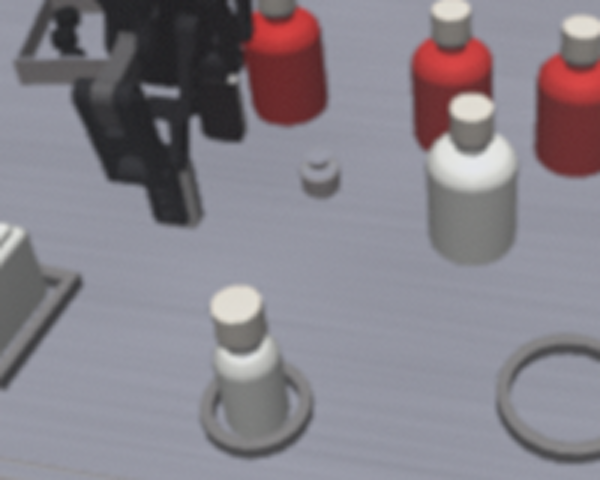

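The small bottle is upright in its nest. Next is the large white one at (476,-1).

```bash
python3 -m crank '[{"fingers":0.35,"delta_pos":[-0.71,-0.41,0],"rot":[0,0,0]},{"fingers":0.35,"delta_pos":[-0.71,-0.41,0],"rot":[0,0,0]},{"fingers":0.35,"delta_pos":[-0.71,-0.41,0],"rot":[0,0,0]},{"fingers":0.35,"delta_pos":[-0.71,-0.41,0],"rot":[0,0,0]},{"fingers":0.35,"delta_pos":[-0.71,-0.4,0],"rot":[0,0,0]},{"fingers":0.35,"delta_pos":[-0.71,-0.4,0],"rot":[0,0,0]},{"fingers":0.35,"delta_pos":[0,0,0],"rot":[0,0,0]},{"fingers":0.35,"delta_pos":[0,0,0],"rot":[0,0,0]}]'
```

```text
t: 18.05
tcp_pos: [474.6, -0.8, 144.9]
ee_rot: [0.0, 1.0, 0.001, -0.001]
force: [-0.7, -0.6, -0.2]
gripper_width: 55.7
```

```bash
python3 -m crank '[{"fingers":0.35,"delta_pos":[0.03,0,0.5],"rot":[0,0,0]},{"fingers":0.35,"delta_pos":[0,0,0.7],"rot":[0,0,0]},{"fingers":0.35,"delta_pos":[0,0,0.6],"rot":[0,0,0]},{"fingers":0.35,"delta_pos":[0,0,0.4],"rot":[0,0,0]},{"fingers":0.35,"delta_pos":[0,0,0.2],"rot":[0,0,0]},{"fingers":0.35,"delta_pos":[0,0,0],"rot":[0,0,0]},{"fingers":0.35,"delta_pos":[0,0,0],"rot":[0,0,0]}]'
python3 -m crank '[{"fingers":1,"delta_pos":[0,0,0],"rot":[0,0,0]},{"fingers":1,"delta_pos":[0,0,0],"rot":[0,0,0]},{"fingers":1,"delta_pos":[0,0,0],"rot":[0,0,0]},{"fingers":1,"delta_pos":[0,0,0],"rot":[0,0,0]},{"fingers":1,"delta_pos":[0,0,0],"rot":[0,0,0]},{"fingers":1,"delta_pos":[0,0,-0.2],"rot":[0,0,0]},{"fingers":1,"delta_pos":[0,0,-0.4],"rot":[0,0,0]},{"fingers":1,"delta_pos":[0,0,-0.5],"rot":[0,0,0]},{"fingers":1,"delta_pos":[0,0,-0.4],"rot":[0,0,0]},{"fingers":1,"delta_pos":[0,0,0],"rot":[0,0,0]}]'
python3 - <<'E'
from look import *
X,Y,Z,b=go("g13",476,-1,(250,80,450,280),20,190)
cyl(X,Y,Z,b,476,-1,30,70,125)
E
```

```text
t: 18.75
tcp_pos: [477.2, -1.2, 49.6]
ee_rot: [0.0, 1.0, 0.0, 0.0]
force: [-0.3, -0.7, -0.5]
gripper_width: 55.3
t: 19.75
tcp_pos: [478.0, -1.0, 111.6]
ee_rot: [0.0, 1.0, 0.0, 0.002]
force: [-0.0, 0.5, -3.1]
gripper_width: 26.2
pts 1011 rect [486.4   1.1] [47.8 59.6] 15.8 z [ 64.  127.3 175.5]
cyl 663 [477.5  -1.6] rms 0.79
```

View pics/g13.png

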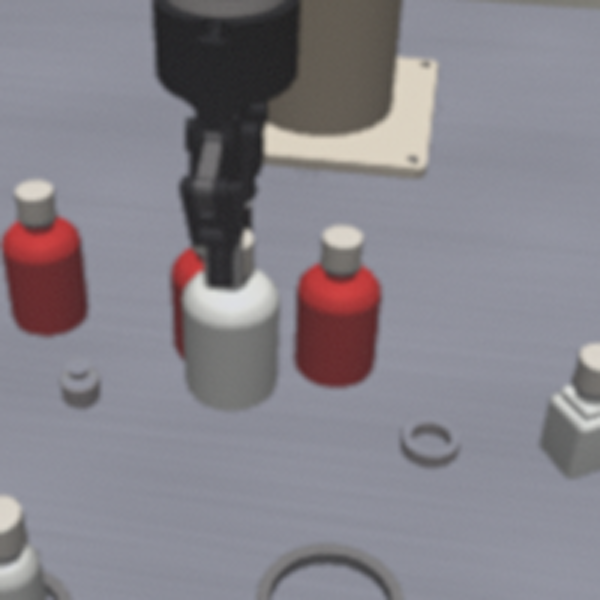

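The large bottle is held upright. Carrying it to the large nest at about (603,82).

```bash
python3 -m crank '[{"fingers":1,"delta_pos":[0.35,-0.23,0],"rot":[0,0,0]},{"fingers":1,"delta_pos":[0.7,-0.46,0],"rot":[0,0,0]},{"fingers":1,"delta_pos":[0.7,-0.46,0],"rot":[0,0,0]},{"fingers":1,"delta_pos":[0.7,-0.47,0],"rot":[0,0,0]},{"fingers":1,"delta_pos":[0.5,-0.34,0],"rot":[0,0,0]},{"fingers":1,"delta_pos":[0.22,-0.15,0.3],"rot":[0,0,0]},{"fingers":1,"delta_pos":[0,0,0.4],"rot":[0,0,0]},{"fingers":1,"delta_pos":[0,0,0],"rot":[0,0,0]},{"fingers":1,"delta_pos":[0,0,0],"rot":[0,0,0]}]'
python3 - <<'E'
from look import *
X,Y,Z,b=go("g14",603,82,(270,130,470,320),20,190)
cyl(X,Y,Z,b,602,81,30,40,90)
E
```

```text
t: 20.7
tcp_pos: [600.9, 82.7, 79.7]
ee_rot: [0.0, 1.0, -0.0, -0.002]
force: [0.3, -0.0, -2.0]
gripper_width: 25.9
pts 1251 rect [607.4  85. ] [61.5 58.7] 22.7 z [ 32.6  98.  142.5]
cyl 655 [600.   82.5] rms 0.62
```

View pics/g14.png

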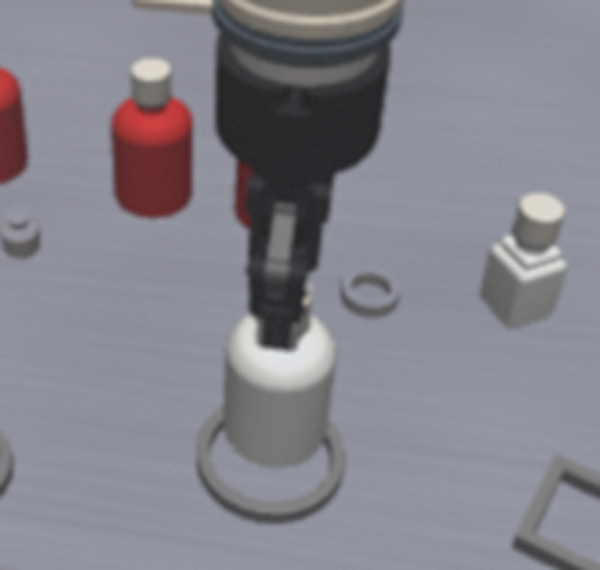

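```bash
python3 -m crank '[{"fingers":1,"delta_pos":[0.08,0.02,0],"rot":[0,0,0]},{"fingers":1,"delta_pos":[0,0,0.2],"rot":[0,0,0]},{"fingers":1,"delta_pos":[0,0,0.1],"rot":[0,0,0]},{"fingers":1,"delta_pos":[0,0,0],"rot":[0,0,0]},{"fingers":1,"delta_pos":[0,0,0],"rot":[0,0,0]}]'
python3 - <<'E'
from look import *
X,Y,Z,b=go("g15",603,82,(270,130,470,320),20,190)
cyl(X,Y,Z,b,602,81,30,30,75)
m=(np.hypot(X-603,Y-82)<52)&(Z>9)&(Z<15)&(b.max(-1)<160)
s=least_squares(lambda p:np.hypot(X[m]-p[0],Y[m]-p[1])-40,[603,82],loss="soft_l1");print("nest",m.sum(),s.x)
E
```

```text
t: 21.25
tcp_pos: [606.2, 82.6, 69.2]
ee_rot: [0.0, 1.0, 0.0, -0.0]
force: [-0.4, 0.7, -2.8]
gripper_width: 26.2
pts 1239 rect [612.2  82.5] [59.6 49.8] 90.0 z [ 22.   87.5 131.5]
cyl 565 [605.3  82.4] rms 0.57
nest 401 [603.76896166  81.64340199]
```

Offset is 1.5 mm against about 6 mm of clearance. Nudging back a little, then lowering and releasing.

```bash
python3 -m crank '[{"fingers":1,"delta_pos":[-0.04,0.02,0.1],"rot":[0,0,0]},{"fingers":1,"delta_pos":[0,0,0.2],"rot":[0,0,0]},{"fingers":1,"delta_pos":[0,0,0.15],"rot":[0,0,0]},{"fingers":1,"delta_pos":[0,0,0.05],"rot":[0,0,0]},{"fingers":1,"delta_pos":[0,0,0],"rot":[0,0,0]},{"fingers":1,"delta_pos":[0,0,0],"rot":[0,0,0]}]'
python3 - <<'E'
from look import *
X,Y,Z,b=go("g16",603,82,(270,130,470,320),-10,190)
cyl(X,Y,Z,b,602,81,30,20,65)
E
```

```text
t: 21.9
tcp_pos: [604.7, 81.9, 50.4]
ee_rot: [-0.0, 1.0, 0.0, -0.0]
force: [-4.4, -0.6, 11.8]
gripper_width: 26.3
pts 1639 rect [611.3  82. ] [72.7 89. ] 1.8 z [ -1.6  43.5 104.5]
cyl 547 [603.8  81.7] rms 0.56
```

View pics/g16.png

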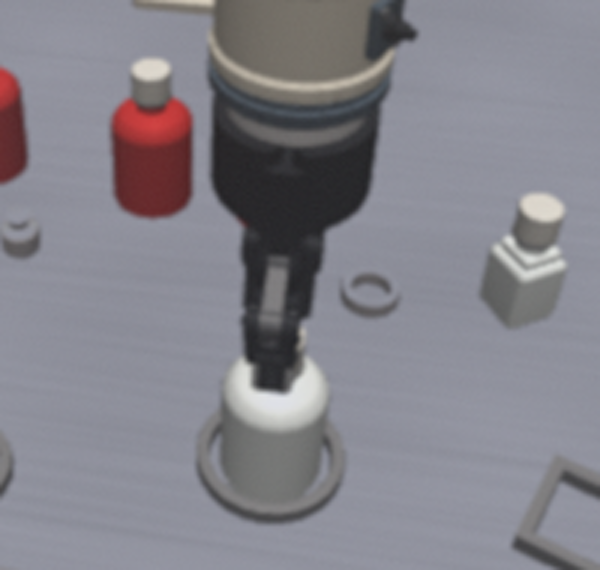

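The bottle is on the bench: contact force is 12 N and it sits at (603.8,81.7). Releasing and lifting.

```bash
python3 -m crank '[{"fingers":0.35,"delta_pos":[0,0,0],"rot":[0,0,0]},{"fingers":0.35,"delta_pos":[0,0,0],"rot":[0,0,0]},{"fingers":0.35,"delta_pos":[0,0,0],"rot":[0,0,0]},{"fingers":0.35,"delta_pos":[0,0,0],"rot":[0,0,0]},{"fingers":0.35,"delta_pos":[0,0,-0.3],"rot":[0,0,0]},{"fingers":0.35,"delta_pos":[0,0,-0.9],"rot":[0,0,0]},{"fingers":0.35,"delta_pos":[0,0,-0.9],"rot":[0,0,0]},{"fingers":0.35,"delta_pos":[0,0,-0.5],"rot":[0,0,0]},{"fingers":0.35,"delta_pos":[0,0,0],"rot":[0,0,0]},{"fingers":0.35,"delta_pos":[0,0,0],"rot":[0,0,0]}]'
python3 - <<'E'
from look import *
X,Y,Z,b=go("g17",603,82,(270,130,470,320),-10,190)
cyl(X,Y,Z,b,602,81,30,20,65)
m=(np.hypot(X-604,Y-82)<14)&(Z>100)&(Z<125)&(b.min(-1)>150);print("captop",m.sum(),np.round([X[m].mean(),Y[m].mean(),np.percentile(Z[m],90)],1))
E
```

```text
t: 22.95
tcp_pos: [604.9, 81.9, 154.1]
ee_rot: [-0.0, 1.0, 0.0, 0.001]
force: [-0.3, -0.2, -0.8]
gripper_width: 55.5
pts 1972 rect [611.4  82.3] [73.  88.9] 4.4 z [ -1.3  54.3 114.6]
cyl 566 [603.2  81.7] rms 0.58
captop 162 [604.3  82.4 114.7]
```

The large bottle is down in its nest. Last is the square one at (444.5,229).

```bash
python3 -m crank '[{"fingers":0.35,"delta_pos":[-0.67,-0.61,0],"rot":[0,0,0]},{"fingers":0.35,"delta_pos":[-0.67,-0.61,0],"rot":[0,0,0]},{"fingers":0.35,"delta_pos":[-0.67,-0.61,0],"rot":[0,0,0]},{"fingers":0.35,"delta_pos":[-0.67,-0.61,0],"rot":[0,0,0]},{"fingers":0.35,"delta_pos":[-0.67,-0.62,0],"rot":[0,0,0]},{"fingers":0.35,"delta_pos":[-0.67,-0.62,0],"rot":[0,0,0]},{"fingers":0.35,"delta_pos":[0,0,0],"rot":[0,0,0]},{"fingers":0.35,"delta_pos":[0,0,0],"rot":[0,0,0]}]'
```

```text
t: 23.8
tcp_pos: [442.9, 229.1, 152.5]
ee_rot: [0.001, 1.0, 0.001, -0.001]
force: [0.0, 0.6, 0.9]
gripper_width: 55.5
```

```bash
python3 -m crank '[{"fingers":0.35,"delta_pos":[0.02,0,0.6],"rot":[0,0,0]},{"fingers":0.35,"delta_pos":[0,0,0.8],"rot":[0,0,0]},{"fingers":0.35,"delta_pos":[0,0,0.8],"rot":[0,0,0]},{"fingers":0.35,"delta_pos":[0,0,0.6],"rot":[0,0,0]},{"fingers":0.35,"delta_pos":[0,0,0.4],"rot":[0,0,0]},{"fingers":0.35,"delta_pos":[0,0,0],"rot":[0,0,0]},{"fingers":0.35,"delta_pos":[0,0,0],"rot":[0,0,0]}]'
python3 -m crank '[{"fingers":1,"delta_pos":[0,0,0],"rot":[0,0,0]},{"fingers":1,"delta_pos":[0,0,0],"rot":[0,0,0]},{"fingers":1,"delta_pos":[0,0,0],"rot":[0,0,0]},{"fingers":1,"delta_pos":[0,0,0],"rot":[0,0,0]},{"fingers":1,"delta_pos":[0,0,0],"rot":[0,0,0]},{"fingers":1,"delta_pos":[0,0,-0.2],"rot":[0,0,0]},{"fingers":1,"delta_pos":[0,0,-0.4],"rot":[0,0,0]},{"fingers":1,"delta_pos":[0,0,-0.5],"rot":[0,0,0]},{"fingers":1,"delta_pos":[0,0,-0.4],"rot":[0,0,0]},{"fingers":1,"delta_pos":[0,0,0],"rot":[0,0,0]}]'
python3 - <<'E'
from look import *
X,Y,Z,b=go("g18",445,229,(350,80,550,280),55,120)
E
```

```text
t: 24.5
tcp_pos: [445.1, 228.3, 25.1]
ee_rot: [0.0, 1.0, -0.0, -0.0]
force: [0.5, -0.3, 0.2]
gripper_width: 55.3
t: 25.5
tcp_pos: [446.0, 229.7, 87.6]
ee_rot: [-0.001, 1.0, 0.0, 0.002]
force: [-0.1, -0.5, -0.6]
gripper_width: 26.4
pts 491 rect [447.4 228.9] [37.9 37. ] 33.8 z [ 63.9 104.  119.6]
```

View pics/g18.png

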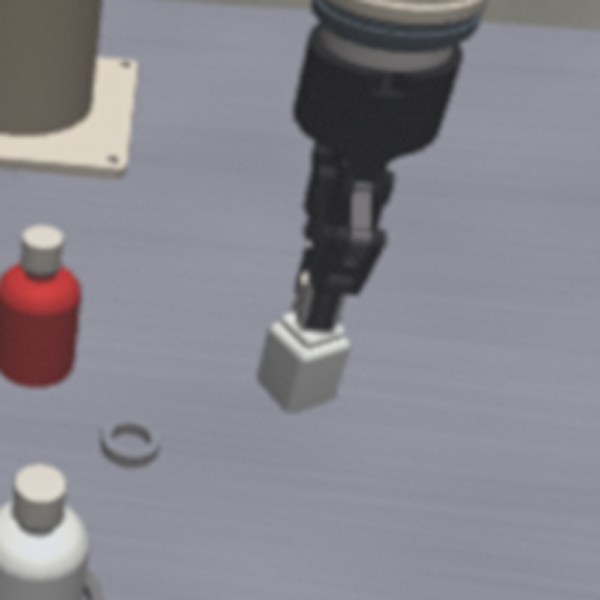

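The square is held at about 33.3° and its nest is at 67.6°. Carrying it over, then turning −5.7 units.

```bash
python3 -m crank '[{"fingers":1,"delta_pos":[0.4,-0.08,0],"rot":[0,0,0]},{"fingers":1,"delta_pos":[0.86,-0.17,0],"rot":[0,0,0]},{"fingers":1,"delta_pos":[0.86,-0.17,0],"rot":[0,0,0]},{"fingers":1,"delta_pos":[0.86,-0.17,0],"rot":[0,0,0]},{"fingers":1,"delta_pos":[0.86,-0.17,0],"rot":[0,0,0]},{"fingers":1,"delta_pos":[0.46,-0.09,0],"rot":[0,0,0]},{"fingers":1,"delta_pos":[0,0,0],"rot":[0,0,0]}]'
python3 -m crank '[{"fingers":1,"delta_pos":[0,0,0],"rot":[0,0,-0.95]},{"fingers":1,"delta_pos":[0,0,0],"rot":[0,0,-0.95]},{"fingers":1,"delta_pos":[0,0,0],"rot":[0,0,-0.95]},{"fingers":1,"delta_pos":[0,0,0],"rot":[0,0,-0.95]},{"fingers":1,"delta_pos":[0,0,0],"rot":[0,0,-0.95]},{"fingers":1,"delta_pos":[0,0,0],"rot":[0,0,-0.95]},{"fingers":1,"delta_pos":[0,0,0],"rot":[0,0,0]},{"fingers":1,"delta_pos":[0,0,0],"rot":[0,0,0]}]'
python3 - <<'E'
from look import *
X,Y,Z,b=go("g19",617,264,(370,150,570,340),55,120)
E
```

```text
t: 26.25
tcp_pos: [618.5, 263.2, 84.0]
ee_rot: [-0.0, 1.0, -0.0, 0.0]
force: [-0.9, -0.2, -0.9]
gripper_width: 26.3
t: 27.05
tcp_pos: [615.5, 262.8, 84.7]
ee_rot: [0.0, 0.956, 0.293, -0.001]
force: [-0.0, 0.7, -0.6]
gripper_width: 26.4
pts 755 rect [617.2 261.1] [38.2 35. ] 66.7 z [ 64.8  99.4 117.9]
```

View pics/g19.png

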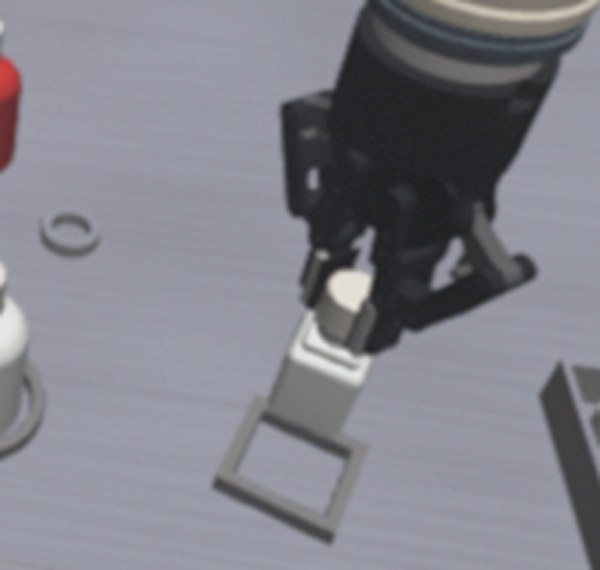

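```bash
python3 -m crank '[{"fingers":1,"delta_pos":[0.05,0,0],"rot":[0,0,0]},{"fingers":1,"delta_pos":[0,0,0.5],"rot":[0,0,0]},{"fingers":1,"delta_pos":[0,0,0.4],"rot":[0,0,0]},{"fingers":1,"delta_pos":[0,0,0],"rot":[0,0,0]},{"fingers":1,"delta_pos":[0,0,0],"rot":[0,0,0]}]'
python3 - <<'E'
from look import *
X,Y,Z,b=go("g20",617,264,(370,150,570,340),27,84)
E
```

```text
t: 27.6
tcp_pos: [617.9, 264.0, 48.8]
ee_rot: [0.0, 0.956, 0.294, -0.001]
force: [1.0, 0.4, -0.4]
gripper_width: 26.3
pts 691 rect [619.9 262.1] [38.2 34.5] 67.0 z [28.2 64.  82.1]
```

View pics/g20.png

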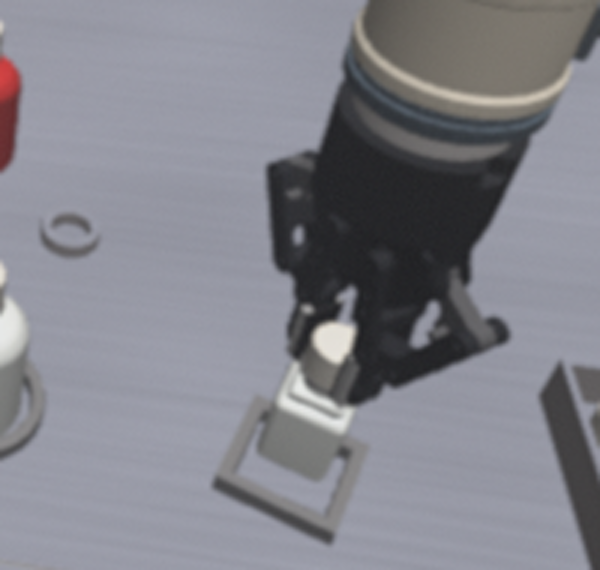

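Aligned over the opening. Lowering about 23 mm.

```bash
python3 -m crank '[{"fingers":1,"delta_pos":[0,0,0.25],"rot":[0,0,0]},{"fingers":1,"delta_pos":[0,0,0.25],"rot":[0,0,0]},{"fingers":1,"delta_pos":[0,0,0.08],"rot":[0,0,0]},{"fingers":1,"delta_pos":[0,0,0],"rot":[0,0,0]},{"fingers":1,"delta_pos":[0,0,0],"rot":[0,0,0]}]'
python3 - <<'E'
from look import *
X,Y,Z,b=go("g21",617,264,(370,150,570,340),15,60)
E
```

```text
t: 28.15
tcp_pos: [618.2, 264.1, 26.6]
ee_rot: [0.0, 0.956, 0.294, -0.0]
force: [-1.8, -0.6, 6.2]
gripper_width: 26.1
pts 553 rect [621.  261.9] [37.9 32.6] 66.3 z [15.7 45.1 59.6]
```

View pics/g21.png

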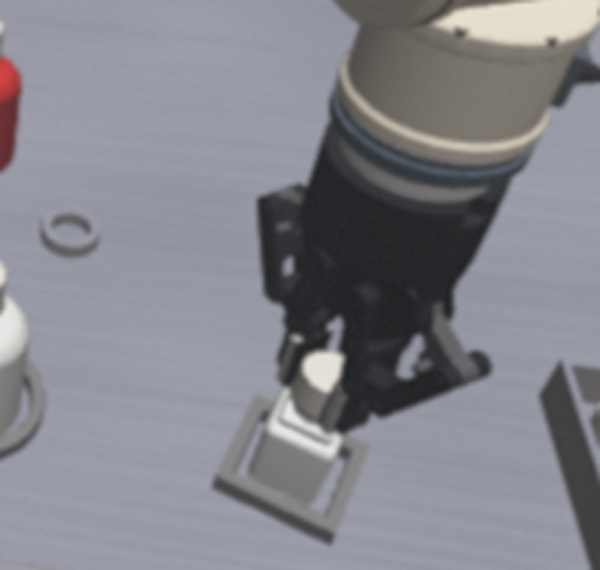

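The square bottle is down, with 6 N contact force. Releasing, lifting and pulling back toward the base to clear the cameras.

```bash
python3 -m crank '[{"fingers":0.35,"delta_pos":[0,0,0],"rot":[0,0,0]},{"fingers":0.35,"delta_pos":[0,0,0],"rot":[0,0,0]},{"fingers":0.35,"delta_pos":[0,0,0],"rot":[0,0,0]},{"fingers":0.35,"delta_pos":[0,0,0],"rot":[0,0,0]},{"fingers":0.35,"delta_pos":[0,0,-0.3],"rot":[0,0,0]},{"fingers":0.35,"delta_pos":[0,0,-0.9],"rot":[0,0,0]},{"fingers":0.35,"delta_pos":[0,0,-1],"rot":[0,0,0]},{"fingers":0.35,"delta_pos":[0,0,-1],"rot":[0,0,0]},{"fingers":0.35,"delta_pos":[0,0,-0.6],"rot":[0,0,0]},{"fingers":0.35,"delta_pos":[0,0,0],"rot":[0,0,0]}]'
python3 -m crank '[{"fingers":0.35,"delta_pos":[-0.8,-0.55,0],"rot":[0,0,0]},{"fingers":0.35,"delta_pos":[-0.8,-0.55,0],"rot":[0,0,0]},{"fingers":0.35,"delta_pos":[-0.8,-0.55,0],"rot":[0,0,0]},{"fingers":0.35,"delta_pos":[-0.8,-0.55,0],"rot":[0,0,0]},{"fingers":0.35,"delta_pos":[-0.8,-0.55,0],"rot":[0,0,0]},{"fingers":0.35,"delta_pos":[0,0,0],"rot":[0,0,0]},{"fingers":0.35,"delta_pos":[0,0,0],"rot":[0,0,0]}]'
python3 - <<'E'
from look import *
for n in("top","scene"):
    c=capture(n);b=c["img"];cv2.imwrite(f"pics/end_{n}.png",b[:,:,::-1]);P=cloud(c);X,Y,Z=[P[...,i] for i in range(3)]
    zb=np.nanmedian(Z[(abs(X-540)<15)&(abs(Y)<60)])
    for k,x,y,h in(("large",602.8,81.7,114),("obl",609,-281,102),("small",644,-98,98),("sq",617.4,263.9,90)):
        m=(np.hypot(X-x,Y-y)<26)&(abs(Z-zb-h)<4)
        if m.sum()>20:
            q=np.c_[X[m],Y[m]].astype(np.float32);cc,r=cv2.minEnclosingCircle(q);print(n,k,np.round(cc,1),round(r,1),"off",np.round(np.subtract(cc,(x,y)),1),"top",np.round(Z[m].mean()-zb,1))
        else:print(n,k,"few",m.sum())
E
```

```text
t: 29.2
tcp_pos: [621.1, 265.4, 184.1]
ee_rot: [-0.0, 0.956, 0.294, 0.004]
force: [-0.5, -0.1, 0.3]
gripper_width: 55.5
t: 29.9
tcp_pos: [423.6, 265.2, 178.2]
ee_rot: [0.0, 0.956, 0.295, 0.0]
force: [0.2, -0.2, 0.3]
gripper_width: 55.4
top large [602.5  82. ] 13.8 off [-0.3  0.3] top 113.7
top obl [ 605.6 -282.2] 14.3 off [-3.4 -1.2] top 101.6
top small [643.7 -97.6] 13.8 off [-0.3  0.4] top 98.1
top sq [615.6 262.5] 14.2 off [-1.8 -1.4] top 90.1
scene large [604.3  82. ] 14.0 off [1.5 0.3] top 113.6
scene obl [ 608.7 -283.1] 14.5 off [-0.3 -2.1] top 101.5
scene small [645.5 -97.1] 14.3 off [1.5 0.9] top 97.7
scene sq [616.8 262.5] 13.9 off [-0.6 -1.4] top 89.6
```

View pics/end_scene.png

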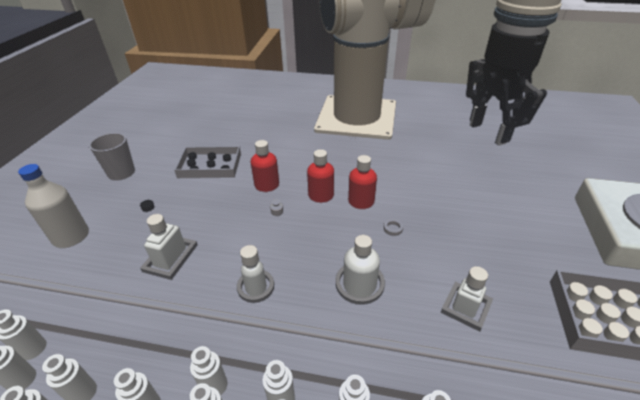

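View pics/end_top.png

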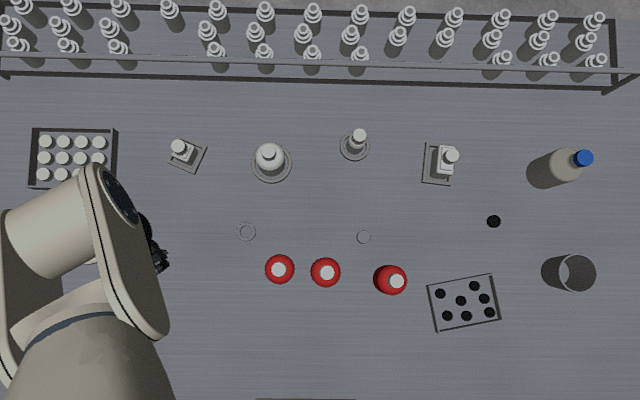

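Both views show all four bottles upright in their own nests (top view: square (180,150), large (270,157), small (357,140), oblong (447,157)). Their cap tops are at standing height, and the robot is clear of everything.

```bash
python3 -c "
from workcell import *
print(job_done())"
```

```text
the job is handed in; nothing more can be done
None
```

All four bottles stand upright in their own nests, and I handed the job in at about 30 s of the 115 s allowed. I took the oblong bottle out of the large round nest and put it in its own, then placed the small round, large round and square bottles. I left the red look-alikes alone.

- **Last checks:** in both camera views each bottle's axis is within 4 mm of its nest's centre, against the 12 mm limit. The cap tops are within 0.5 mm of standing height, no tilt is visible, and the robot is touching nothing.
- **Where the checks disagreed:** the two cameras differ by about 2–3 mm along x. For the oblong's offset, the worst case, the top view gives 3.6 mm and the scene view 2.1 mm.
- **What went wrong on the way:** my first grasp closed on air above the oblong's cap, without touching it. The fingertips were about 42 mm higher than the reported TCP height. I corrected this from the camera depth and used the corrected height for every later grasp.

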